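# Count four stone balls on the tilting board

## Robot

A 7-joint arm with a two-finger parallel gripper is mounted at the origin on the work surface. World frame = base frame: x ahead of the robot, y to its left, z up, the work surface at z = 0. Lengths are in m, angles in rad, forces in N, time in s.
With the tool pointing down it reaches from about 0.4 to 0.85 m from the base axis. Payload 10.4 kg.
Tool frame: the origin (TCP) lies on the mounting face of the last link; the fingertips stand r.tips_ahead ahead of it and the grasp point (between the pads) lies 164 mm ahead of it (r.tips_ahead is the distance from the TCP to the fingertips, in m); z points along the fingers, y is the line along which they close (so a half turn about z gives the same grasp; the last joint's range is limited). The gripper opens to 87 mm and grips with 3 to 60 N. Pads are 19 mm wide; open, the fingers measure 117 mm over their backs; the gripper's body (75 mm by 190 mm) begins 51 mm behind the grasp point.
Start: joints at [1.156, 0.332, -0.065, 1.46, 0.022, 1.35, -0.088], TCP at [0.239, -0.578, 0.405] pointing down, gripper open.
Joint ranges: [-2.6, 2.6], [-0.5, 2.12], [-1.47, 1.34], [0.16, 2.42], [-1.27, 4.41], [0.06, 2.06], [-2.6, 2.6]. Speed limits (rad/s): [2.22, 2.22, 2.79, 2.79, 3.14, 3.14, 3.14].

## Interface

Orientations are given as a unit quaternion [x, y, z, w].
In Python, from bench import telemetry, imaging, job, r gives the robot as it stands.
- The arm moves only by the tool move_arm, never from a script. Its argument "steps" is a list of rows, each an object of numbers: "dx", "dy", "dz": the shift along the tool's x, y, z in cm; "spin": the turn about the tool's z in rad. In form: [{"dx": .., "dy": .., "dz": .., "spin": ..}, ...]. A call has 1 to 12 rows; each row shifts and turns the commanded pose from where the row before left it, along the tool's axes as they then stand; what a row does not reach is not made up. A row lasts 1/10 s, in which the tool goes at most 50 mm and 8.59 degrees, less where a joint would pass 70% of its speed; a pose out of reach is approached as far as the arm can. A call with a gripper value outside its range is refused whole. "claw" is the finger opening in cm, from 0 to 8.7, set as the call begins (left out, the last holds). The fingers move at their own pace and stop on an object; "squeeze" is the grip in N (left out, the last holds). Time passes only in rows, so rows that do not move let the fingers close. It gives the time, the measured TCP pose, the force, the opening and the grip force at its end, in the units of the state.
- telemetry.read_state(): the state, without advancing time (a new reading comes with each control period).
- imaging.camera(name): name is "side" or "top"; returns a dict with "img" (480x640x3 uint8, red, green, blue), "camera_matrix" (3x3 intrinsics, pixels), "R" (3x3) and "t" (3): a world point X has camera coordinates R X + t. Camera axes: x right, y down, z forward; pixel columns grow to the right and rows downward; lengths in m; the calibration is good to about 2 mm. A picture is of the moment at which its call begins. There is no depth.
- job.close_job(): hands the job in; it is judged then, once.
The state is a dict: "time": time; "joint_positions": joint angles; "joint_vel": joint speeds; "joint_torque": joint torques, N m; "ee_pos": TCP position; "eef_rot": TCP orientation; "ft_force": force on the tool from outside, world axes, zero at the start; "torque": the same for the moment, N m; "width": finger opening in m; "grip_force": force on a finger pad.
Only numpy, scipy, OpenCV 4.12 (cv2) and the standard library are available. Lean on these libraries where they do the work, as an engineer would, in place of code of your own. Each camera call takes 0.05 s, during which the arm holds its last target. There are 200 camera calls.

## Task

Clear the wooden block out from under the counting board so that the board can swing freely, then tip the board by its end tabs until every one of its four pockets holds a ball, and tip it the other way so that the spare balls run back into the channel. Leave the board level, with the four balls in their pockets and the spares at rest in the channel. Do not touch the balls or let any leave the board, and leave the jar and the other tools where they are.

Things in the scene. Friction and masses are not known exactly. Their poses are not given: they have to be found in the camera images.
- stand: fixed dark wooden stand of the counting board: foot 100 x 210 x 10 mm, two cheeks 45 x 9 mm, 96 mm high, at y = +-95 mm; nothing of it under the board's ends. Origin: centre of its underside, on the bench. x axis: level, to the board's pocket end (left as the robot sees it, give or take 43 degrees); y axis: along the hinge, whose axis is 85 mm above the bench.
- board (a joint): tilt of the counting board about the hinge, rad: 0 level, positive = pocket end down, negative = channel end down, stops at +-0.35. The hinge is stiff (0.45 N m): the board stays where it is left; about 4 to 7 N straight down on a tab moves it.
- board_hub (a point): on the hinge axis, midway; turns with the board: x to the pocket end, z up from its floor. The board is a pale wooden tray, x +-80 mm, y +-87 mm, wall tops at z = 30 mm. Floor: from the channel end wall (x = -74) a 10 degree ramp rises from z = 0 to z = 12 at x = -4: the channel, where balls lie while it is level. Then flat floor to x = 41, then a row of four pockets to the end wall at x = 74.
- pocket_tab (a point): on the flat top of the steel tab at the pocket end, 108 mm from the hinge and level with it (85 mm above the bench when the board is level, 48 mm at full tilt). The tab is 50 mm wide, 8 mm thick, and reaches from 80 to 128 mm from the hinge.
- channel_tab (a point): the same on the tab at the channel end, 108 mm from the hinge on the other side.
- block: loose dark wooden bending block, 60 x 110 x 70 mm (x, y, z), about 0.3 kg, on the bench under either of the two tabs, which it keeps from going down; centre 136 mm from the hinge, long side about parallel to the hinge. It sticks out on both sides of the tab, and by about 38 mm past the tab's outer edge, where it can be pushed. Origin: centre of its underside.
- jar: bystander: closed glass jar, diameter 64, height 90 mm, standing beside the pocket end, on its stand-+y side, 0.155 to 0.175 m from the board's centre line. Origin: centre of its underside.
- anvil: bystander: small steel anvil, foot 60 x 50 mm, 52 mm high, its horn to its -x side 62 mm from the origin; beside the channel end, on its stand--y side, 0.165 to 0.19 m from the centre line. Origin: centre of its underside.
- file: bystander: file with a wooden handle, 130 mm along its y, 16 mm high, lying under the tab that the block is not under; low enough not to hinder the board. Origin: at the middle of its length, on the bench.
- mallet: bystander: wooden mallet lying at the left of the bench, 225 mm long along its x, 42 mm high. Origin on the bench under the handle.
- brush: bystander: brush lying at the right of the bench. Origin on the bench.
- pocket0 (a point): centre of a ball sitting in pocket 0 of four (42 mm apart, in order from board -y to +y), 57.5 mm from the hinge. Pockets: 33 x 31 mm, 14 mm deep, 11 mm ridges between. Tipped over about 0.25 rad, all free balls roll (one tip may not fill every pocket: tip back and try again); one in a pocket stays at any tilt, one that finds its pocket full stops before it.
- pocket1 (a point): centre of a ball sitting in pocket 1 of four (42 mm apart, in order from board -y to +y), 57.5 mm from the hinge. Pockets: 33 x 31 mm, 14 mm deep, 11 mm ridges between. Tipped over about 0.25 rad, all free balls roll (one tip may not fill every pocket: tip back and try again); one in a pocket stays at any tilt, one that finds its pocket full stops before it.
- pocket2 (a point): centre of a ball sitting in pocket 2 of four (42 mm apart, in order from board -y to +y), 57.5 mm from the hinge. Pockets: 33 x 31 mm, 14 mm deep, 11 mm ridges between. Tipped over about 0.25 rad, all free balls roll (one tip may not fill every pocket: tip back and try again); one in a pocket stays at any tilt, one that finds its pocket full stops before it.
- pocket3 (a point): centre of a ball sitting in pocket 3 of four (42 mm apart, in order from board -y to +y), 57.5 mm from the hinge. Pockets: 33 x 31 mm, 14 mm deep, 11 mm ridges between. Tipped over about 0.25 rad, all free balls roll (one tip may not fill every pocket: tip back and try again); one in a pocket stays at any tilt, one that finds its pocket full stops before it.
- ball0: stone ball 0: one of six alike, polished pale stone, diameter 30 mm, 37 g; starts in the channel. Origin: its centre
- ball1: stone ball 1: one of six alike, polished pale stone, diameter 30 mm, 37 g; starts in the channel. Origin: its centre
- ball2: stone ball 2: one of six alike, polished pale stone, diameter 30 mm, 37 g; starts in the channel. Origin: its centre
- ball3: stone ball 3: one of six alike, polished pale stone, diameter 30 mm, 37 g; starts in the channel. Origin: its centre
- ball4: stone ball 4: one of six alike, polished pale stone, diameter 30 mm, 37 g; starts in the channel. Origin: its centre
- ball5: stone ball 5: one of six alike, polished pale stone, diameter 30 mm, 37 g; starts in the channel. Origin: its centre

How it is judged:
On the way, in this order (a step that is already met when the one before it is completed fails the run):
1. the board is tipped pocket end down (more than 0.2 rad) (value of joint board above 0.2 rad), for 0.2 s.
2. with the board tipped channel end down (more than 0.08 rad), all four pockets are full and the two spare balls have run back into the channel (distance between any of ball0, ball1, ball2, ball3, ball4, ball5 and pocket0 below 0.006 m and distance between any of ball0, ball1, ball2, ball3, ball4, ball5 and pocket1 below 0.006 m and distance between any of ball0, ball1, ball2, ball3, ball4, ball5 and pocket2 below 0.006 m and distance between any of ball0, ball1, ball2, ball3, ball4, ball5 and pocket3 below 0.006 m and (x of ball0 in the frame of board_hub above 0.05 m or x of ball0 in the frame of board_hub below -0.012 m) and (x of ball1 in the frame of board_hub above 0.05 m or x of ball1 in the frame of board_hub below -0.012 m) and (x of ball2 in the frame of board_hub above 0.05 m or x of ball2 in the frame of board_hub below -0.012 m) and (x of ball3 in the frame of board_hub above 0.05 m or x of ball3 in the frame of board_hub below -0.012 m) and (x of ball4 in the frame of board_hub above 0.05 m or x of ball4 in the frame of board_hub below -0.012 m) and (x of ball5 in the frame of board_hub above 0.05 m or x of ball5 in the frame of board_hub below -0.012 m) and value of joint board below -0.08 rad), for 0.2 s.
At the end, for the whole second after the job is handed in: a ball in each pocket (centre within 6 mm); the two spares in the channel (12 mm or more from the hinge to the channel end); all at rest (0.03 m/s); board level within 0.1 rad; block's centre 82 mm or more to the side of the board's centre line, or 160 mm or more from the hinge along it (distance between any of ball0, ball1, ball2, ball3, ball4, ball5 and pocket0 below 0.006 m and distance between any of ball0, ball1, ball2, ball3, ball4, ball5 and pocket1 below 0.006 m and distance between any of ball0, ball1, ball2, ball3, ball4, ball5 and pocket2 below 0.006 m and distance between any of ball0, ball1, ball2, ball3, ball4, ball5 and pocket3 below 0.006 m and (x of ball0 in the frame of board_hub above 0.05 m or x of ball0 in the frame of board_hub below -0.012 m) and (x of ball1 in the frame of board_hub above 0.05 m or x of ball1 in the frame of board_hub below -0.012 m) and (x of ball2 in the frame of board_hub above 0.05 m or x of ball2 in the frame of board_hub below -0.012 m) and (x of ball3 in the frame of board_hub above 0.05 m or x of ball3 in the frame of board_hub below -0.012 m) and (x of ball4 in the frame of board_hub above 0.05 m or x of ball4 in the frame of board_hub below -0.012 m) and (x of ball5 in the frame of board_hub above 0.05 m or x of ball5 in the frame of board_hub below -0.012 m) and linear speed of each of ball0, ball1, ball2, ball3, ball4, ball5 below 0.03 m/s and value of joint board between -0.1 and 0.1 rad and (y of block in the frame of stand above 0.082 m or y of block in the frame of stand below -0.082 m or x of block in the frame of stand above 0.16 m or x of block in the frame of stand below -0.16 m)); the robot touches nothing.
It fails at once if a ball is touched by the robot (contact force between any of the fingers, the arm and ball0 above 0.3 N or contact force between any of the fingers, the arm and ball1 above 0.3 N or contact force between any of the fingers, the arm and ball2 above 0.3 N or contact force between any of the fingers, the arm and ball3 above 0.3 N or contact force between any of the fingers, the arm and ball4 above 0.3 N or contact force between any of the fingers, the arm and ball5 above 0.3 N).
It fails at once if a ball leaves the board (height (world z) of any of ball0, ball1, ball2, ball3, ball4, ball5 below 0.035 m).
It fails at once if the jar, anvil, file, mallet or brush is moved more than 30 mm (distance of any of jar, anvil, file, mallet, brush from where it was at the start of the episode above 0.03 m).
It fails at once if the jar is tipped over (angle between jar's own z axis and vertical above 0.5 rad).
It also fails if it takes over 64 s, if anything falls off the work surface, if the arm or the gripper's body presses on something with over 40 N, if the wrist force passes 120 N, or if a joint passes its speed limit or range.

## Working session

There is one attempt and no reset: what is moved stays moved. The work goes in short steps, Python scripts to look and compute and a tool call to move; the robot and the scene stay as the last step left them, time stands still between calls to the robot, and variables do not carry over. Pictures are saved under pics/ and viewed, at most 10 in all, crops included, and the job is handed in when it is done.

Besides the shell and the picture viewer there is one more tool, called after "Request:" as a command line: name --argument value ..., lists and objects as JSON in quotes. move_arm: Moves the arm, as the interface text tells. Its arguments: {"type":"object","properties":{"steps":{"type":"array","items":{"type":"object","properties":{"dx":{"type":"number"},"dy":{"type":"number"},"dz":{"type":"number"},"spin":{"type":"number"}}}},"claw":{"type":"number"},"squeeze":{"type":"number"}},"required":["steps"]}

```bash
mkdir -p pics; cat > h.py <<'E'
from bench import telemetry, imaging, job, r
import numpy as np, cv2, json
from scipy.spatial.transform import Rotation as Ro
def snap(n,name):
    c=imaging.camera(n); cv2.imwrite(f'pics/{name}.png',c['img'][:,:,::-1])
    np.savez(f'pics/{n}_cal.npz',K=c['camera_matrix'],R=c['R'],t=c['t']); return c
def cal(n): d=np.load(f'pics/{n}_cal.npz'); return d['K'],d['R'],d['t']
def px2w(n,u,v,z):
    K,R,t=cal(n); d=R.T@np.linalg.solve(K,[u,v,1]); o=-R.T@t
    return o+d*(z-o[2])/d[2]
def w2px(n,X):
    K,R,t=cal(n); p=K@(R@np.asarray(X)+t); return p[:2]/p[2]
E
python3 - <<'E'
from h import *
snap('top','top0');snap('side','side0')
s=telemetry.read_state();print(s['ee_pos'],Ro.from_quat(s['eef_rot']).as_matrix().round(3),s['time'],r.tips_ahead)
for n in('top','side'):K,R,t=cal(n);print(n,K,(-R.T@t).round(3),R.round(2))
E
```

```text
[ 0.23861979 -0.5775436   0.40402304] [[ 0.924  0.382 -0.001]
 [ 0.382 -0.924  0.001]
 [-0.    -0.001 -1.   ]] 0.1 0.1822
top [[451.80377237   0.         314.71492483]
 [  0.         451.80377237 244.81391836]
 [  0.           0.           1.        ]] [0.413 0.023 1.057] [[-0.03 -1.   -0.02]
 [-0.99  0.03 -0.17]
 [ 0.17  0.01 -0.99]]
side [[529.65490908   0.         320.99084781]
 [  0.         529.65490908 243.53133857]
 [  0.           0.           1.        ]] [-0.25   0.961  0.906] [[-0.75 -0.66 -0.01]
 [-0.35  0.4  -0.85]
 [ 0.56 -0.63 -0.53]]
```

View pics/top0.png

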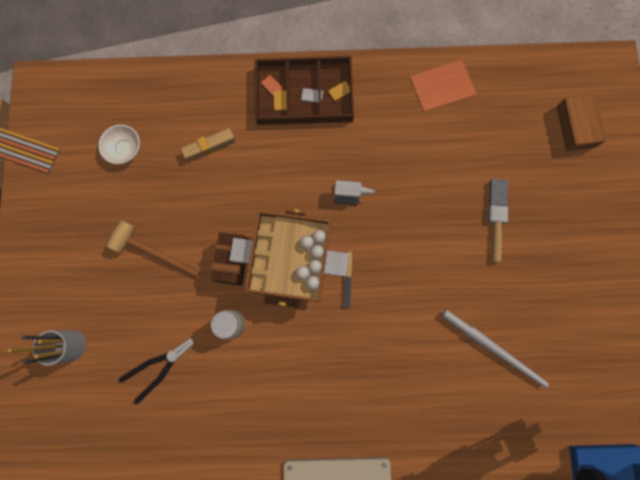

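View pics/side0.png

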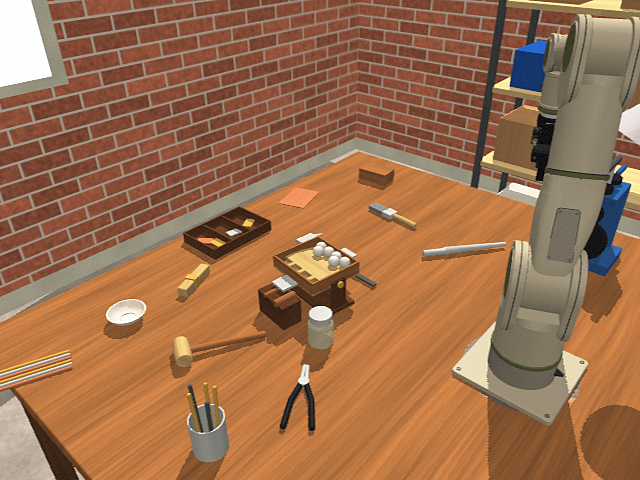

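The block is under the pocket tab (left, around (231,260) in the top view), with the jar at (228,325). The channel tab is at (338,263), with the file beside it. I'll enlarge this region.

```bash
python3 - <<'E'
import cv2
i=cv2.imread('pics/top0.png')[200:345,195:365]
cv2.imwrite('pics/c0.png',cv2.convertScaleAbs(cv2.resize(i,None,fx=4,fy=4,interpolation=cv2.INTER_CUBIC),alpha=1.5))
E
```

```text
(no output)
```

View pics/c0.png

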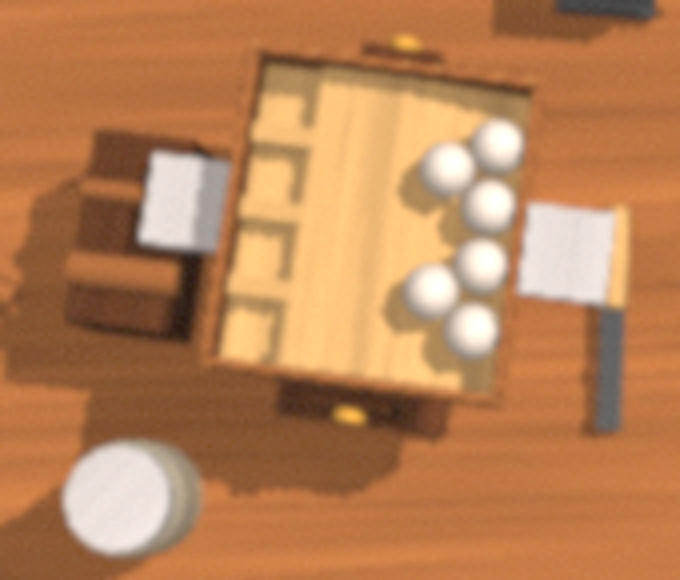

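```bash
cat >> h.py <<'E'
S=lambda o,a,p:np.array([o[0]+np.cos(a)*p[0]-np.sin(a)*p[1],o[1]+np.sin(a)*p[0]+np.cos(a)*p[1],p[2]])
E
python3 - <<'E'
from h import *
from scipy.optimize import least_squares
P=[((150,151),(.128,-.025,.085)),((138,247),(.128,.025,.085)),((612,209),(-.128,-.025,.085)),((606,305),(-.128,.025,.085)),
((262,52),(.08,-.087,.115)),((535,88),(-.08,-.087,.115)),((495,402),(-.08,.087,.115)),((208,362),(.08,.087,.115))]
U=np.array([p[0] for p in P])/4+[195,200]
f=lambda q:np.concatenate([w2px('top',S(q[:2],q[2],p[1]))-u for p,u in zip(P,U)])
s=least_squares(f,[.5,.05,1.5]);q=s.x;print(q.round(4),s.fun.round(1))
np.save('q.npy',q)
def st(u,v,z):
    w=px2w('top',u/4+195,v/4+200,z); c,sn=np.cos(q[2]),np.sin(q[2]); d=w[:2]-q[:2]; return np.round([c*d[0]+sn*d[1],-sn*d[0]+c*d[1]],3),w.round(3)
print('block',st(97,131,.07),st(67,322,.07)); print('jar',st(117,498,.09))
print('mallet tip',st((200-195)*4,(277-200)*4,.012))
for p in [(.142,.088,0),(.142,-.04,0),(.112,0,.085),(-.112,0,.085)]: print(p,S(q[:2],q[2],p).round(4))
E
```

```text
[0.5524 0.0894 1.4099] [ 0.7  1.  -0.  -0.6  1.2  1.3 -0.1  0.1 -3.4 -2.1  2.3 -1.9  1.8  1.
 -2.6  1. ]
block (array([ 0.164, -0.037]), array([0.615, 0.246, 0.07 ])) (array([0.163, 0.071]), array([0.509, 0.262, 0.07 ]))
jar (array([0.116, 0.16 ]), array([0.413, 0.23 , 0.09 ]))
mallet tip (array([0.206, 0.063]), array([0.523, 0.303, 0.012]))
(0.142, 0.088, 0) [0.4883 0.2437 0.    ]
(0.142, -0.04, 0) [0.6146 0.2232 0.    ]
(0.112, 0, 0.085) [0.5703 0.2    0.085 ]
(-0.112, 0, 0.085) [ 0.5344 -0.0211  0.085 ]
```

Request:
move_arm --steps '[{"spin": -0.145},{"spin": -0.145},{"spin": -0.145},{"spin": -0.145},{"spin": -0.145},{"spin": -0.145},{"spin": -0.148},{}]' --claw 0

```text
$.steps[0]: bad value
```

Request:
move_arm --steps '[{"dx": 3,"dy": 2},{"dx": 3,"dy": 2},{"dx": 3,"dy": 2},{"dx": 3,"dy": 2},{"dx": 3,"dy": 2},{"dx": 3,"dy": 2},{"dx": 3,"dy": 2},{"dx": 3,"dy": 2},{"dx": 3,"dy": 2},{"dx": 3,"dy": 2},{}]'

```text
$.steps[0]: bad value
```

```bash
cat >> h.py <<'E'
def go(p):
    "tool-axis shift in cm to put the fingertips at stand point p, and tilt of tool x from stand x"
    q=np.load('q.npy'); s=telemetry.read_state(); M=Ro.from_quat(s['eef_rot']).as_matrix()
    e=M.T@(S(q[:2],q[2],p)-s['ee_pos']-M[:,2]*r.tips_ahead)
    print((e*100).round(2),'spin',(q[2]-np.arctan2(M[1,0],M[0,0])).round(3)*-1,'t',s['time'],'F',np.round(s['ft_force'],1),'w',s['width'],'tilt',M[2].round(3))
E
python3 -c "
from h import *
go((.143,.099,.15))"
```

```text
[ 53.55 -66.99   7.27] spin -1.018 t 0.1 F [ 0.1 -0.   0.1] w 0.08709212769438442 tilt [-0.    -0.001 -1.   ]
```

Request:
move_arm --steps '[{"dx": 0,"dy": 0,"dz": 0,"spin": -0.145},{"dx": 0,"dy": 0,"dz": 0,"spin": -0.145},{"dx": 0,"dy": 0,"dz": 0,"spin": -0.145},{"dx": 0,"dy": 0,"dz": 0,"spin": -0.145},{"dx": 0,"dy": 0,"dz": 0,"spin": -0.145},{"dx": 0,"dy": 0,"dz": 0,"spin": -0.145},{"dx": 0,"dy": 0,"dz": 0,"spin": -0.148},{"dx": 0,"dy": 0,"dz": 0,"spin": 0}]' --claw 0

```text
time: 0.9
ee_pos: [0.2385, -0.5776, 0.4043]
eef_rot: [0.761, 0.649, 0.0, -0.0]
ft_force: [0.7, 0.9, -0.4]
width: 0.031
grip_force: 0.0
```

Request:
move_arm --steps '[{"dx": 3,"dy": 2,"dz": 0,"spin": 0},{"dx": 3,"dy": 2,"dz": 0,"spin": 0},{"dx": 3,"dy": 2,"dz": 0,"spin": 0},{"dx": 3,"dy": 2,"dz": 0,"spin": 0},{"dx": 3,"dy": 2,"dz": 0,"spin": 0},{"dx": 3,"dy": 2,"dz": 0,"spin": 0},{"dx": 3,"dy": 2,"dz": 0,"spin": 0},{"dx": 3,"dy": 2,"dz": 0,"spin": 0},{"dx": 3,"dy": 2,"dz": 0,"spin": 0},{"dx": 3,"dy": 2,"dz": 0,"spin": 0},{"dx": 0,"dy": 0,"dz": 0,"spin": 0},{"dx": 0,"dy": 0,"dz": 0,"spin": 0}]'

```text
time: 2.1
ee_pos: [0.4845, -0.313, 0.4045]
eef_rot: [0.762, 0.647, -0.0, -0.0]
ft_force: [-0.7, -0.3, 1.1]
width: 0.0005
grip_force: 0.0
```

```bash
python3 -c "
from h import *
go((.143,.099,.15))"
```

```text
[55.09 -9.75  7.24] spin -0.002 t 2.1 F [-0.7 -0.3  1.1] w 0.00045245947375787765 tilt [ 0. -0. -1.]
```

Request:
move_arm --steps '[{"dx": 5,"dy": -0.9,"dz": 0,"spin": 0},{"dx": 5,"dy": -0.9,"dz": 0,"spin": 0},{"dx": 5,"dy": -0.9,"dz": 0,"spin": 0},{"dx": 5,"dy": -0.9,"dz": 0,"spin": 0},{"dx": 5,"dy": -0.9,"dz": 0,"spin": 0},{"dx": 5,"dy": -0.9,"dz": 0,"spin": 0},{"dx": 5,"dy": -0.9,"dz": 0,"spin": 0},{"dx": 5,"dy": -0.9,"dz": 0,"spin": 0},{"dx": 5,"dy": -0.9,"dz": 0,"spin": 0},{"dx": 5,"dy": -0.9,"dz": 0,"spin": 0},{"dx": 5,"dy": -0.7,"dz": 0,"spin": 0},{"dx": 0,"dy": 0,"dz": 0,"spin": 0}]'

```text
time: 3.3
ee_pos: [0.4753, 0.2415, 0.4048]
eef_rot: [0.76, 0.65, 0.001, -0.001]
ft_force: [-0.7, -0.0, -0.0]
width: 0.0008
grip_force: 0.0
```

Request:
move_arm --steps '[{"dx": 0,"dy": 0,"dz": 2.4,"spin": 0},{"dx": 0,"dy": 0,"dz": 2.4,"spin": 0},{"dx": 0,"dy": 0,"dz": 2.4,"spin": 0},{"dx": 0,"dy": 0,"dz": 0,"spin": 0},{"dx": 0,"dy": 0,"dz": 0,"spin": 0}]'

```text
time: 3.8
ee_pos: [0.4773, 0.2353, 0.3331]
eef_rot: [0.763, 0.647, -0.0, 0.0]
ft_force: [0.5, 0.2, 0.2]
width: 0.0005
grip_force: 0.0
```

```bash
python3 - <<'E'
from h import *
go((.143,.099,.04))
a=snap('top','t1')['img'][200:345,180:350];b=snap('side','s1')['img'][200:375,220:400]
z=lambda i,k:cv2.resize(i,(390,k))
cv2.imwrite('pics/c1.png',np.hstack([cv2.resize(a,(440,375)),cv2.resize(b,(360,375))])[:,:,::-1])
E
```

```text
[ 1.12 -0.14 11.09] spin -0.003 t 3.8 F [0.5 0.2 0.2] w 0.0005261682887003152 tilt [-0.001 -0.    -1.   ]
```

View pics/c1.png

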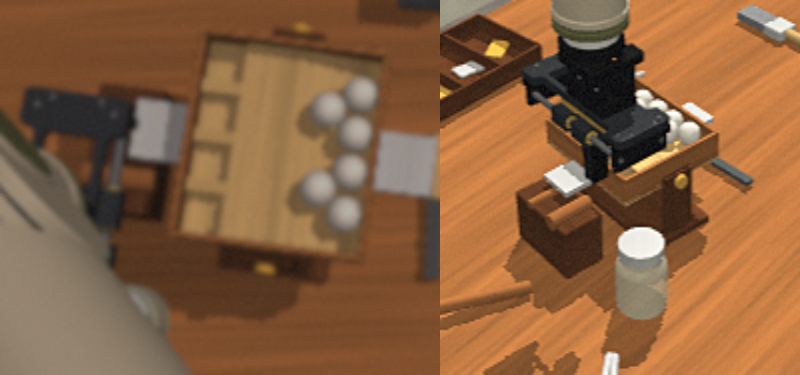

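The gripper bar lies parallel to the hinge. The fingertips hang over the jar-side end of the block, and the jar (640,270 in the crop) is clear of them. I'll go down beside the block end.

Request:
move_arm --steps '[{"dx": 1.1,"dy": 0,"dz": 0,"spin": 0},{"dx": 0,"dy": 0,"dz": 2,"spin": 0},{"dx": 0,"dy": 0,"dz": 2,"spin": 0},{"dx": 0,"dy": 0,"dz": 2,"spin": 0},{"dx": 0,"dy": 0,"dz": 2,"spin": 0},{"dx": 0,"dy": 0,"dz": 1.5,"spin": 0},{"dx": 0,"dy": 0,"dz": 1.1,"spin": 0},{"dx": 0,"dy": 0,"dz": 0,"spin": 0},{"dx": 0,"dy": 0,"dz": 0,"spin": 0}]'

```text
time: 4.8
ee_pos: [0.4787, 0.2475, 0.2273]
eef_rot: [0.762, 0.648, 0.0, 0.0]
ft_force: [0.0, -0.1, -0.4]
width: 0.0001
grip_force: 0.0
```

```bash
python3 - <<'E'
from h import *
go((.143,-.035,.045))
b=snap('side','s2')['img'][200:360,230:390]
cv2.imwrite('pics/c2.png',cv2.resize(b,(560,560))[:,:,::-1])
E
```

```text
[-0.14 13.29  0.02] spin 0.0 t 4.8 F [ 0.  -0.1 -0.4] w 8.437517996119176e-05 tilt [ 0.  0. -1.]
```

View pics/c2.png

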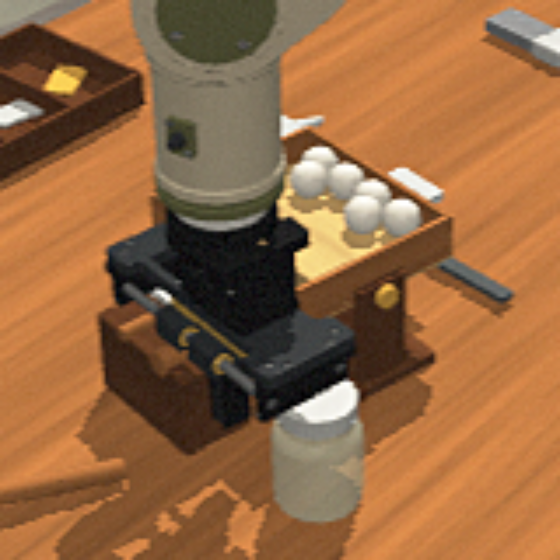

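The fingers (230,395) stand beside the block end and the gripper body clears the jar lid. Next is the push.

Request:
move_arm --steps '[{"dx": 0,"dy": 0.8,"dz": 0,"spin": 0},{"dx": 0,"dy": 0.8,"dz": 0,"spin": 0},{"dx": 0,"dy": 0.8,"dz": 0,"spin": 0},{"dx": 0,"dy": 0.8,"dz": 0,"spin": 0},{"dx": 0,"dy": 0.8,"dz": 0,"spin": 0}]'

```text
time: 5.35
ee_pos: [0.5185, 0.241, 0.227]
eef_rot: [0.762, 0.648, 0.0, -0.0]
ft_force: [-4.8, 1.2, 4.8]
width: 0.0004
grip_force: 2.6
```

Request:
move_arm --steps '[{"dx": 0,"dy": 0.9,"dz": 0,"spin": 0},{"dx": 0,"dy": 0.9,"dz": 0,"spin": 0},{"dx": 0,"dy": 0.9,"dz": 0,"spin": 0},{"dx": 0,"dy": 0.9,"dz": 0,"spin": 0},{"dx": 0,"dy": 0.9,"dz": 0,"spin": 0}]'

```text
time: 5.85
ee_pos: [0.5632, 0.2334, 0.2267]
eef_rot: [0.762, 0.648, -0.0, 0.0]
ft_force: [-4.5, 1.1, 5.0]
width: 0.0003
grip_force: 2.8
```

Request:
move_arm --steps '[{"dx": 0,"dy": 0.9,"dz": 0,"spin": 0},{"dx": 0,"dy": 0.9,"dz": 0,"spin": 0},{"dx": 0,"dy": 0.9,"dz": 0,"spin": 0},{"dx": 0,"dy": 0.9,"dz": 0,"spin": 0},{"dx": 0,"dy": 0.9,"dz": 0,"spin": 0},{"dx": 0,"dy": 0.8,"dz": 0,"spin": 0}]'

```text
time: 6.45
ee_pos: [0.6155, 0.2248, 0.2267]
eef_rot: [0.762, 0.648, -0.0, 0.0]
ft_force: [-3.9, 1.3, 4.1]
width: 0.0006
grip_force: 2.6
```

```bash
python3 - <<'E'
from h import *
go((.143,-.035,.045))
a=snap('top','t3')['img'][180:330,170:350];b=snap('side','s3')['img'][190:360,220:390]
cv2.imwrite('pics/c3.png',np.hstack([cv2.resize(a,(420,350)),cv2.resize(b,(350,350))])[:,:,::-1])
E
```

```text
[-0.07 -0.57 -0.05] spin -0.0 t 6.45 F [-3.9  1.3  4.1] w 0.0005520033628086748 tilt [-0.  0. -1.]
```

View pics/c3.png

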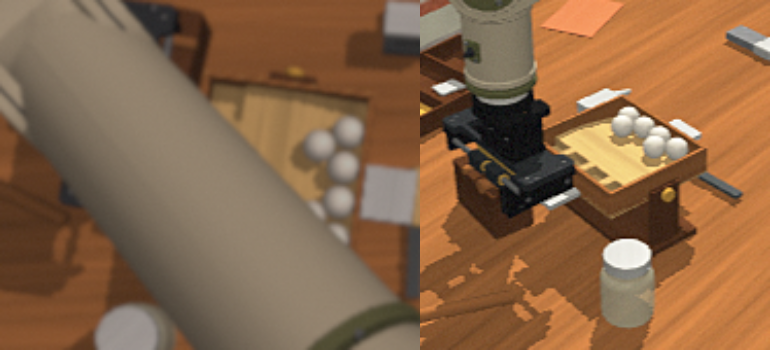

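The block is past the tab on the far side. I'll back off, lift, and go over the pocket tab.

Request:
move_arm --steps '[{"dx": 0,"dy": -0.5,"dz": 0,"spin": 0},{"dx": 0,"dy": 0,"dz": -2,"spin": 0},{"dx": 0,"dy": 0,"dz": -2,"spin": 0},{"dx": 0,"dy": 0,"dz": -2,"spin": 0},{"dx": -1,"dy": -1.2,"dz": 0,"spin": 0},{"dx": -1,"dy": -1.2,"dz": 0,"spin": 0},{"dx": -1,"dy": -1.2,"dz": 0,"spin": 0},{"dx": 0,"dy": 0,"dz": 0,"spin": 0},{"dx": 0,"dy": 0,"dz": 0,"spin": 0}]'

```text
time: 7.45
ee_pos: [0.5695, 0.2019, 0.2869]
eef_rot: [0.762, 0.648, 0.0, 0.0]
ft_force: [0.4, -0.0, 0.3]
width: 0.0003
grip_force: 0.0
```

```bash
python3 - <<'E'
from h import *
go((.112,0,.085))
E
```

```text
[-0.17  0.1   1.97] spin -0.0 t 7.45 F [ 0.4 -0.   0.3] w 0.0002896223980481328 tilt [-0.     0.001 -1.   ]
```

Request:
move_arm --steps '[{"dx": 0,"dy": 0,"dz": 0.8,"spin": 0},{"dx": 0,"dy": 0,"dz": 0.8,"spin": 0},{"dx": 0,"dy": 0,"dz": 0.4,"spin": 0},{"dx": 0,"dy": 0,"dz": 0.4,"spin": 0},{"dx": 0,"dy": 0,"dz": 0.4,"spin": 0},{"dx": 0,"dy": 0,"dz": 0.4,"spin": 0},{"dx": 0,"dy": 0,"dz": 0.4,"spin": 0},{"dx": 0,"dy": 0,"dz": 0.4,"spin": 0},{"dx": 0,"dy": 0,"dz": 0.4,"spin": 0},{"dx": 0,"dy": 0,"dz": 0.4,"spin": 0}]'

```text
time: 8.45
ee_pos: [0.5699, 0.2018, 0.2387]
eef_rot: [0.762, 0.648, 0.0, 0.0]
ft_force: [-1.5, -2.8, 6.1]
width: 0.0006
grip_force: 2.6
```

Request:
move_arm --steps '[{"dx": 0,"dy": 0,"dz": 0.3,"spin": 0},{"dx": 0,"dy": 0,"dz": 0.2,"spin": 0},{"dx": 0,"dy": 0,"dz": 0,"spin": 0},{"dx": 0,"dy": 0,"dz": 0,"spin": 0},{"dx": 0,"dy": 0,"dz": 0,"spin": 0},{"dx": 0,"dy": 0,"dz": 0,"spin": 0},{"dx": 0,"dy": 0,"dz": 0,"spin": 0},{"dx": 0,"dy": 0,"dz": 0,"spin": 0}]'

```text
time: 9.25
ee_pos: [0.5693, 0.2021, 0.2336]
eef_rot: [0.762, 0.648, -0.0, -0.0]
ft_force: [-0.1, -0.3, 0.3]
width: 0.0003
grip_force: 0.1
```

```bash
python3 - <<'E'
from h import *
go((.112,0,.085))
b=snap('side','s4')['img'][210:340,250:390]
cv2.imwrite('pics/c4.png',cv2.resize(b,(560,520))[:,:,::-1])
E
```

```text
[-0.19  0.14 -3.36] spin 0.0 t 9.25 F [-0.1 -0.3  0.3] w 0.00031625472390332734 tilt [-0. -0. -1.]
```

View pics/c4.png

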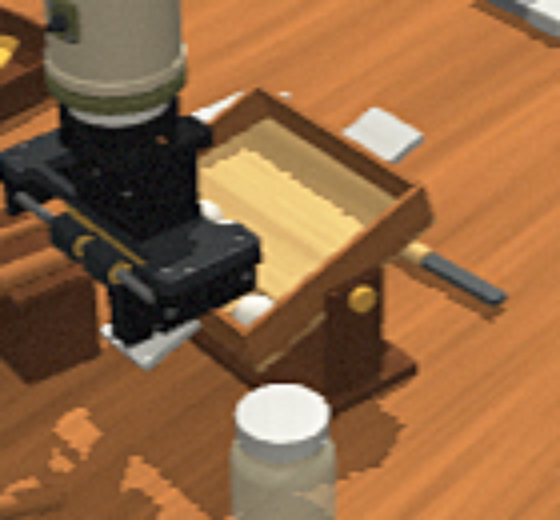

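All the balls have run to the pocket end. I'll cross high over to the channel tab and look.

Request:
move_arm --steps '[{"dx": 0,"dy": 0,"dz": -3,"spin": 0},{"dx": 0,"dy": 0,"dz": -4,"spin": 0},{"dx": 0,"dy": 0,"dz": -4,"spin": 0},{"dx": 0,"dy": 0,"dz": -2,"spin": 0},{"dx": 0,"dy": 0,"dz": 0,"spin": 0}]'

```text
time: 9.8
ee_pos: [0.5699, 0.2026, 0.3672]
eef_rot: [0.762, 0.648, 0.002, 0.001]
ft_force: [0.2, -0.1, -0.2]
width: 0.0005
grip_force: 0.0
```

Request:
move_arm --steps '[{"dx": -4,"dy": 0,"dz": 0,"spin": 0},{"dx": -4,"dy": 0,"dz": 0,"spin": 0},{"dx": -4,"dy": 0,"dz": 0,"spin": 0},{"dx": -4,"dy": 0,"dz": 0,"spin": 0},{"dx": -4,"dy": 0,"dz": 0,"spin": 0},{"dx": -2.6,"dy": 0,"dz": 0,"spin": 0},{"dx": 0,"dy": 0,"dz": 0,"spin": 0},{"dx": 0,"dy": 0,"dz": 0,"spin": 0}]'

```text
time: 10.6
ee_pos: [0.533, -0.0213, 0.3631]
eef_rot: [0.762, 0.648, -0.0, -0.0]
ft_force: [0.4, 1.3, -0.9]
width: 0.0002
grip_force: 0.0
```

```bash
python3 - <<'E'
from h import *
go((-.112,0,.122))
a=snap('top','t5')['img'][180:330,170:350];b=snap('side','s5')['img'][210:340,250:380]
cv2.imwrite('pics/c5.png',np.hstack([cv2.resize(a,(360,400)),cv2.resize(b,(400,400))])[:,:,::-1])
E
```

```text
[0.03 0.16 5.89] spin -0.001 t 10.6 F [ 0.4  1.3 -0.9] w 0.0001721157440754676 tilt [ 0.    -0.001 -1.   ]
```

View pics/c5.png

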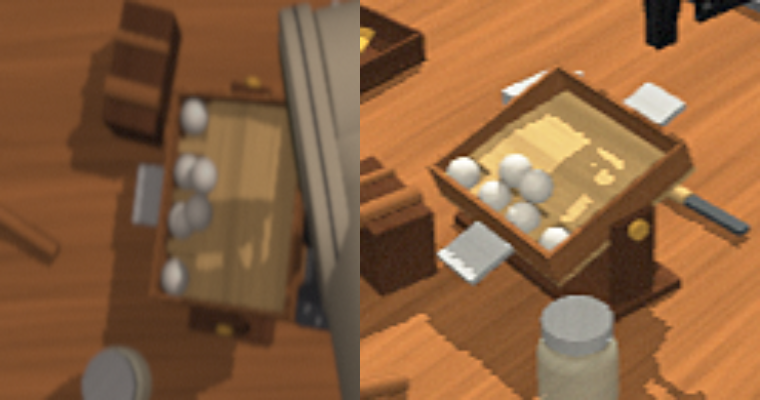

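All four pockets hold balls, and the two spares rest in front of the middle pair. The block is clear. Now I'll press the channel tab.

Request:
move_arm --steps '[{"dx": 0,"dy": 0,"dz": 2,"spin": 0},{"dx": 0,"dy": 0,"dz": 2,"spin": 0},{"dx": 0,"dy": 0,"dz": 1,"spin": 0},{"dx": 0,"dy": 0,"dz": 0.5,"spin": 0},{"dx": 0,"dy": 0,"dz": 0.5,"spin": 0},{"dx": 0,"dy": 0,"dz": 0.5,"spin": 0},{"dx": 0,"dy": 0,"dz": 0.5,"spin": 0},{"dx": 0,"dy": 0,"dz": 0.5,"spin": 0},{"dx": 0,"dy": 0,"dz": 0.5,"spin": 0},{"dx": 0,"dy": 0,"dz": 0.5,"spin": 0},{"dx": 0,"dy": 0,"dz": 0.5,"spin": 0},{"dx": 0,"dy": 0,"dz": 0.5,"spin": 0}]'

```text
time: 11.9
ee_pos: [0.5339, -0.0216, 0.2697]
eef_rot: [0.762, 0.648, 0.0, 0.001]
ft_force: [1.0, -3.8, 5.2]
width: 0.0001
grip_force: 2.4
```

Request:
move_arm --steps '[{"dx": 0,"dy": 0,"dz": 0.4,"spin": 0},{"dx": 0,"dy": 0,"dz": 0.4,"spin": 0},{"dx": 0,"dy": 0,"dz": 0.4,"spin": 0},{"dx": 0,"dy": 0,"dz": 0.4,"spin": 0},{"dx": 0,"dy": 0,"dz": 0.4,"spin": 0},{"dx": 0,"dy": 0,"dz": 0.4,"spin": 0},{"dx": 0,"dy": 0,"dz": 0.4,"spin": 0},{"dx": 0,"dy": 0,"dz": 0.4,"spin": 0},{"dx": 0,"dy": 0,"dz": 0,"spin": 0},{"dx": 0,"dy": 0,"dz": 0,"spin": 0},{"dx": 0,"dy": 0,"dz": 0,"spin": 0},{"dx": 0,"dy": 0,"dz": 0,"spin": 0}]'

```text
time: 13.1
ee_pos: [0.5331, -0.0211, 0.2367]
eef_rot: [0.762, 0.648, -0.0, -0.0]
ft_force: [0.2, -0.0, 0.8]
width: 0.0006
grip_force: 0.3
```

```bash
python3 - <<'E'
from h import *
go((-.112,0,.085))
a=snap('top','t6')['img'][180:330,170:350];b=snap('side','s6')['img'][210:340,250:380]
cv2.imwrite('pics/c6.png',np.hstack([cv2.resize(a,(360,400)),cv2.resize(b,(400,400))])[:,:,::-1])
E
```

```text
[ 0.02  0.14 -3.05] spin -0.0 t 13.1 F [ 0.2 -0.   0.8] w 0.0005777854537936224 tilt [-0. -0. -1.]
```

View pics/c6.png

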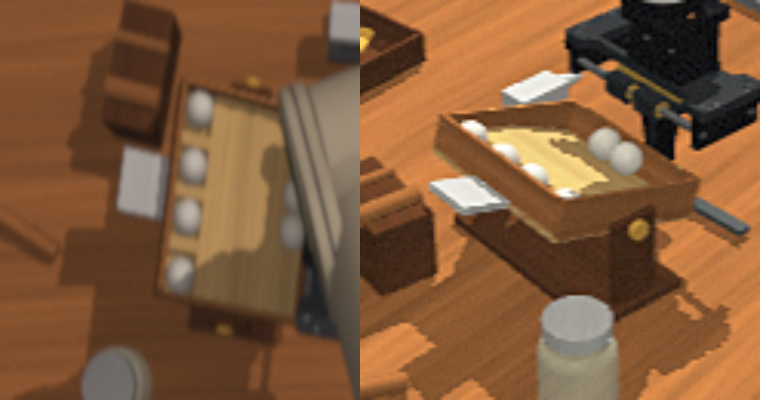

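The four balls are in their pockets and both spares are in the channel. Now I'll level the board from the pocket tab.

Request:
move_arm --steps '[{"dx": 0,"dy": 0,"dz": -3,"spin": 0},{"dx": 0,"dy": 0,"dz": -4,"spin": 0},{"dx": 0,"dy": 0,"dz": -4,"spin": 0},{"dx": 0,"dy": 0,"dz": -1,"spin": 0},{"dx": 0,"dy": 0,"dz": 0,"spin": 0}]'

```text
time: 13.7
ee_pos: [0.5335, -0.0211, 0.3582]
eef_rot: [0.762, 0.648, 0.001, 0.001]
ft_force: [0.2, -0.1, -0.9]
width: 0.0005
grip_force: 0.0
```

Request:
move_arm --steps '[{"dx": 4,"dy": 0,"dz": 0,"spin": 0},{"dx": 4,"dy": 0,"dz": 0,"spin": 0},{"dx": 4,"dy": 0,"dz": 0,"spin": 0},{"dx": 4,"dy": 0,"dz": 0,"spin": 0},{"dx": 4,"dy": 0,"dz": 0,"spin": 0},{"dx": 2.4,"dy": 0,"dz": 0,"spin": 0},{"dx": 0,"dy": 0,"dz": 0,"spin": 0},{"dx": 0,"dy": 0,"dz": 0,"spin": 0}]'

```text
time: 14.5
ee_pos: [0.5688, 0.1999, 0.3548]
eef_rot: [0.761, 0.648, -0.001, -0.001]
ft_force: [0.8, 0.1, -0.7]
width: 0.0006
grip_force: 0.0
```

```bash
python3 -c "
from h import *
go((.112,0,.085))"
```

```text
[0.06 0.22 8.76] spin 0.001 t 14.5 F [ 0.8  0.1 -0.7] w 0.0005502516480053728 tilt [-0.001 -0.002 -1.   ]
```

Request:
move_arm --steps '[{"dx": 0,"dy": 0,"dz": 2,"spin": 0},{"dx": 0,"dy": 0,"dz": 1.5,"spin": 0},{"dx": 0,"dy": 0,"dz": 1,"spin": 0},{"dx": 0,"dy": 0,"dz": 0.6,"spin": 0},{"dx": 0,"dy": 0,"dz": 0.5,"spin": 0},{"dx": 0,"dy": 0,"dz": 0.5,"spin": 0},{"dx": 0,"dy": 0,"dz": 0.5,"spin": 0},{"dx": 0,"dy": 0,"dz": 0.5,"spin": 0},{"dx": 0,"dy": 0,"dz": 0.5,"spin": 0},{"dx": 0,"dy": 0,"dz": 0.5,"spin": 0},{"dx": 0,"dy": 0,"dz": 0.6,"spin": 0},{"dx": 0,"dy": 0,"dz": 0,"spin": 0}]'

```text
time: 15.7
ee_pos: [0.5689, 0.1996, 0.2686]
eef_rot: [0.762, 0.648, -0.001, -0.0]
ft_force: [0.6, 0.7, -0.2]
width: 0.0004
grip_force: 0.0
```

```bash
python3 -c "
from h import *
go((.112,0,.085))"
```

```text
[0.08 0.16 0.14] spin -0.0 t 15.7 F [ 0.6  0.7 -0.2] w 0.0003574297061970163 tilt [-0.001 -0.001 -1.   ]
```

Request:
move_arm --steps '[{"dx": 0,"dy": 0,"dz": -3,"spin": 0},{"dx": 0,"dy": 0,"dz": -4,"spin": 0},{"dx": 0,"dy": 0,"dz": -4,"spin": 0},{"dx": 4,"dy": 0,"dz": -4,"spin": 0},{"dx": 4,"dy": 0,"dz": -2,"spin": 0},{"dx": 4,"dy": 0,"dz": 0,"spin": 0},{"dx": 4,"dy": 0,"dz": 0,"spin": 0},{"dx": 0,"dy": 0,"dz": 0,"spin": 0},{"dx": 0,"dy": 0,"dz": 0,"spin": 0},{"dx": 0,"dy": 0,"dz": 0,"spin": 0}]'

```text
time: 16.7
ee_pos: [0.5945, 0.3521, 0.4346]
eef_rot: [0.762, 0.647, -0.001, 0.001]
ft_force: [0.5, -0.4, 0.6]
width: 0.0008
grip_force: 0.0
```

```bash
python3 - <<'E'
from h import *
q=np.load('q.npy')
a=snap('top','t7')['img'][180:330,170:350];b=snap('side','s7')['img'][200:340,240:380]
b=cv2.resize(b,(400,400)).copy()
for p in [(.128,.025,.085),(.128,-.025,.085),(-.128,.025,.085),(-.128,-.025,.085)]:
    u=(w2px('side',S(q[:2],q[2],p))-[240,200])*400/140; cv2.circle(b,tuple(int(k) for k in u),3,(255,0,0),-1)
cv2.imwrite('pics/c7.png',np.hstack([cv2.resize(a,(400,400)),b])[:,:,::-1])
E
```

```text
(no output)
```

View pics/c7.png

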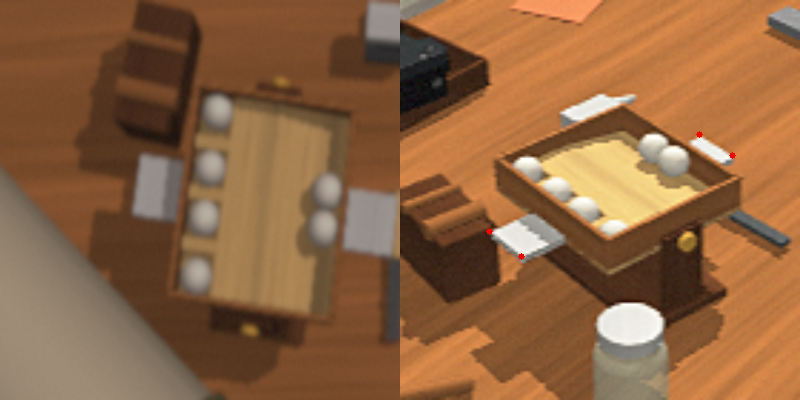

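The predicted level tab corners coincide with the real ones. Four balls are in their pockets, the two spares are at rest in the channel, the block is clear and the robot is away. Handing in.

```bash
python3 -c "
from bench import job
print(job.close_job())"
```

```text
the job is handed in; nothing more can be done
None
```

I handed the job in, and no verdict came back: the last picture shows the board level, a ball in each of the four pockets, both spares in the channel, the block clear, and the arm touching nothing.

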